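# Hang the damper carrier on the parts rail and park it at the stop

### The arm

A 6-joint arm with a two-finger parallel gripper is mounted at the origin on the work surface. World frame = base frame: x ahead of the robot, y to its left, z up, the work surface at z = 0. Lengths are in m, angles in degrees, forces in N, time in s.
With the tool pointing down it reaches from about 0.325 to 0.85 m from the base axis. Payload 15.5 kg.
Tool frame: the origin (TCP) lies at the very end of the fingers, on their centre line; the grasp point (between the pads) lies arm.grip_depth behind it (arm.grip_depth is the distance from the TCP to the grasp point, in m); z points along the fingers, y is the line along which they close (so a half turn about z gives the same grasp; the last joint's range is limited). The gripper opens to 91 mm and grips with 3 to 60 N. Pads are 32 mm wide; open, the fingers measure 118 mm over their backs; the gripper's body (76 mm by 178 mm) begins 60 mm behind the grasp point.
Start: joints at [59.731, 28.281, 77.091, -0, 74.628, -5.472], TCP at [0.262, 0.567, 0.214] pointing down, gripper open.
Joint ranges: [-166.48, 166.48], [-47.26, 123.95], [12.59, 153.08], [-70.14, 250.14], [6.76, 159.57], [-176.63, 176.63]. Speed limits (degrees/s): [108.29, 108.29, 147.25, 172.46, 172.46, 172.46].

### API

Orientations are given as a 3x3 rotation matrix whose columns are the frame's x, y, z axes.
In Python, from rig import arm gives the robot as it stands. Calls block until the motion is done:
- arm.move_to(position, orientation): joint-space move of the TCP to a pose.
- arm.move_l(position, orientation=None, feed=0.15): straight line of the TCP; orientation=None keeps the orientation; feed is the mean speed in m/s.
- arm.move_joints(angles): joint-space move.
- arm.grip(opening): finger opening in m; the grip force is fixed at half the most; returns when the fingers have stopped.
- arm.sleep(seconds).
- arm.solve_ik(position, orientation): joint angles nearest the present ones, or None.
- arm.snapshot(name): name is "scene" or "top"; returns the picture (420x560x3 uint8, red, green, blue); there is no depth.
- arm.get_calibration(name): a dict with "intrinsics" (3x3 intrinsics, pixels), "cam_to_world" (4x4, takes a point from camera to world coordinates). Camera axes: x right, y down, z forward; pixel columns grow to the right and rows downward; lengths in m; the calibration is good to about 2 mm. A picture is of the moment at which its call begins. get_calibration takes no time and is no camera call.
A pose or a line that the arm cannot do raises arm.Unreachable and nothing moves.
- arm.sign_off(): hands the job in; it is judged then, once.
Readings, each from a call of its own:
- arm.current_t(): time.
- arm.current_joint_positions(): joint angles.
- arm.current_dq(): joint speeds.
- arm.current_tau(): joint torques, N m.
- arm.current_ee_pos(): TCP position.
- arm.current_tool_rot(): TCP orientation.
- arm.current_force(): force on the tool from outside, world axes, zero at the start.
- arm.current_torque(): the same for the moment, N m.
- arm.current_width(): finger opening in m.
- arm.current_grasp_force(): force on a finger pad.
Only numpy, scipy, OpenCV 4.12 (cv2) and the standard library are available. Lean on these libraries where they do the work, as an engineer would, in place of code of your own. Each camera call takes 0.05 s, during which the arm holds its last target. There are 200 camera calls.

### The job

Take the damper carrier out of its wooden easel, hang it by both hooks on the free right-hand (-y) end of the parts rail, well short of the stop, and let go of it there. Then, keeping it hanging, slide it along the rail to the stop so that its edge pushes the stop's pin fully in, firmly but without ramming it, and leave it hanging there, still against the pin. Leave the wheel hanger on the rail and the things on the bench as they are.

Things in the scene. Friction and masses are not known exactly. Their poses are not given: they have to be found in the camera images.
- carrier: The damper carrier, an aluminium hanger with four black dampers on its +x face, 0.3 kg. Origin: middle of its plate's lower edge; z runs up the plate, x is its normal (hook mouths and dampers on +x), y its width. Plate 120 mm wide (y), 6 thick (x), z 0 to 110 mm. It starts in the easel leaning back 0.35 rad (20 degrees), top towards the robot, +x face up and away from the robot.
- carrier_tab (a point): The grasp point, on the carrier's upright grip tab: at x = 13, y = 0, z = 170 mm in the carrier's frame and with its axes. The tab is 30 mm wide (y), 8 mm thick (x), from z = 146 to 190 mm.
- carrier_seat (a point): Point midway between the carrier's hooks where the rail's axis lies when it hangs: x = 13, y = 0, z = 125 mm in the carrier's frame, same axes. Two hooks, 16 mm wide, at y = +-46 mm: inverted-V saddles whose mouths open downward between x = 3 and 23 mm; lip ends at z = 107 mm. The cross bar above them has its top at z = 146 mm.
- carrier_edge (a point): Middle of the outer face of the carrier's trailing (-y) flange: x = -14, y = -60, z = 95 mm in the carrier's frame, same axes. A flange runs along each side edge of the plate, outer faces at y = +-60 mm, 4 mm thick, going back from the plate to x = -25 mm, from z = 15 to 105 mm; the +y one meets the pin.
- easel: The fixed wooden easel, 100 mm wide (y), base 130 mm deep. Origin on the bench under the carrier's lower edge, which rests 30 mm above the bench on a ledge with a 9 mm lip; its board backs the plate from the robot's side, up to 93 mm along it, between the flanges. x points away from the robot, y to its left.
- rail: The fixed parts rail: a horizontal round steel bar, 12 mm in diameter, 500 mm long along its own y, axis 200 mm above the bench, on two 16 mm posts at y = +-240 mm with low feet. Origin on the bench under the bar's middle; x points away from the robot. The carrier hangs with its plate on the robot's side (-x) of the bar.
- rail_mid (a point): Middle of the bar's axis, 200 mm above the bench, axes as the rail's. The free stretch is at its -y side.
- stop: The fixed aluminium stop clamped on the bar (collar 28 mm in diameter with a block 40 x 22 x 50 mm on the robot's side). Origin on the bar's axis, level with the pin's tip when the pin is out; same axes as the rail. The pin sticks out of the block towards -y; the collar and block begin at y = +14 mm.
- pin_tip (a point): Centre of the flat -y end face of the stop's pin (a disc 18 mm in diameter), 27 mm towards the robot from the bar's axis and 30 mm below it; it moves with the pin. It meets the carrier's +y flange at x = -14, z = 95 mm of the carrier's frame. Axes as the rail's.
- pin (a joint): How far the pin is pushed in towards +y: 0 out, 0.008 m fully in. It is stiff (about 4 N) and stays where it is left.
- wheel_hanger: A smaller aluminium hanger with one black wheel, hanging on the rail beyond the stop (+y). Leave alone. Origin: 125 mm below and 13 mm to the robot's side of the bar's axis; z up. It is 55 mm wide.
- wheel_a: Loose black RC wheel lying on the bench, 64 mm in diameter, 26 mm high; origin under its centre. Leave alone.
- wheel_b: Another such wheel. Leave alone.
- tape: Cardboard-coloured ring (tape roll), 90 mm in diameter, 20 mm high; origin under its centre. Leave alone.
- jar: Glass jar, 44 mm in diameter, 65 mm high; origin under its centre. Leave alone.
- spray: Blue spray can, 60 mm in diameter, 190 mm high; origin under its centre. Leave alone.
- driver: Screwdriver lying along its own x, handle to -x; origin under its middle. Leave alone.
- dish: Steel dish, 110 mm in diameter, 22 mm high; origin under its centre. Leave alone.

How it is judged:
By the outcome, as a careful person would: the job done as asked, in the order asked, and still so for the second after the job is handed in, with the robot touching nothing.
It also fails if it takes over 61 s, if anything falls off the work surface, if the arm or the gripper's body presses on something with over 40 N, if the wrist force passes 120 N, or if a joint passes its speed limit or range.

## Working session

There is one attempt and no reset: what is moved stays moved. The work goes in short steps, each a Python script; the robot and the scene stay as the last script left them, time stands still between calls to the robot, and variables do not carry over. Pictures are saved under pics/ and viewed, at most 10 in all, crops included, and the job is handed in when it is done.

```bash
mkdir -p pics; ls
python3 - <<'E'
from rig import arm
import cv2,numpy as np
for n in("scene","top"):
    im=arm.snapshot(n); cv2.imwrite(f"pics/{n}0.png",cv2.cvtColor(im,cv2.COLOR_RGB2BGR))
    c=arm.get_calibration(n); print(n,np.round(c["intrinsics"],1).tolist(),np.round(c["cam_to_world"],3).tolist())
print(arm.grip_depth,arm.current_tool_rot(),arm.current_t(),arm.current_force())
E
```

```text
pics
scene [[448.9, 0.0, 281.3], [0.0, 448.9, 203.8], [0.0, 0.0, 1.0]] [[0.562, 0.583, -0.587, 1.358], [0.827, -0.401, 0.394, -0.525], [-0.005, -0.707, -0.707, 1.05], [0.0, 0.0, 0.0, 1.0]]
top [[456.0, 0.0, 281.9], [0.0, 456.0, 211.2], [0.0, 0.0, 1.0]] [[0.008, -0.984, 0.176, 0.389], [-1.0, -0.012, -0.023, -0.013], [0.025, -0.176, -0.984, 1.246], [0.0, 0.0, 0.0, 1.0]]
0.0188 [[-9.07787396e-01  4.19430251e-01 -5.56010798e-04]
 [ 4.19430604e-01  9.07786919e-01 -9.36685320e-04]
 [ 1.11865171e-04 -1.08351907e-03 -9.99999407e-01]] 0.1 [-0.82906538  0.28134213 -0.16219025]
```

View pics/scene0.png

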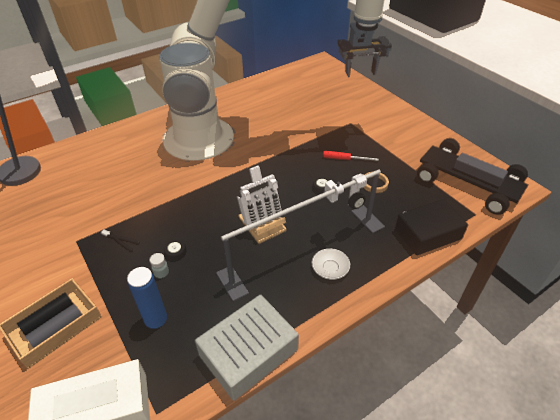

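View pics/top0.png

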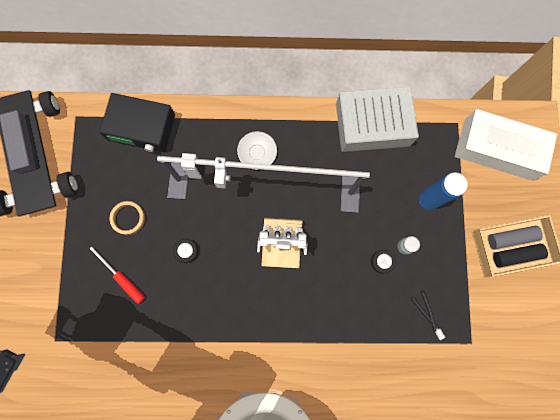

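The scene view shows the carrier in its easel near (262,205), and the rail running from (225,237) to (380,175) with the stop near (333,190). In the top view the rail runs from (160,158) to (368,175), the stop is near (220,172) and the carrier near (283,240). I'll enlarge both.

Run:
```python
import cv2
a=cv2.imread("pics/scene0.png")[155:275,215:395]; cv2.imwrite("pics/sc1.png",cv2.resize(a,None,fx=4.4,fy=4.4,interpolation=cv2.INTER_CUBIC))
b=cv2.imread("pics/top0.png")[145:275,150:380]; cv2.imwrite("pics/tp1.png",cv2.resize(b,None,fx=3.4,fy=3.4,interpolation=cv2.INTER_CUBIC))
```

```text
(no output)
```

View pics/sc1.png

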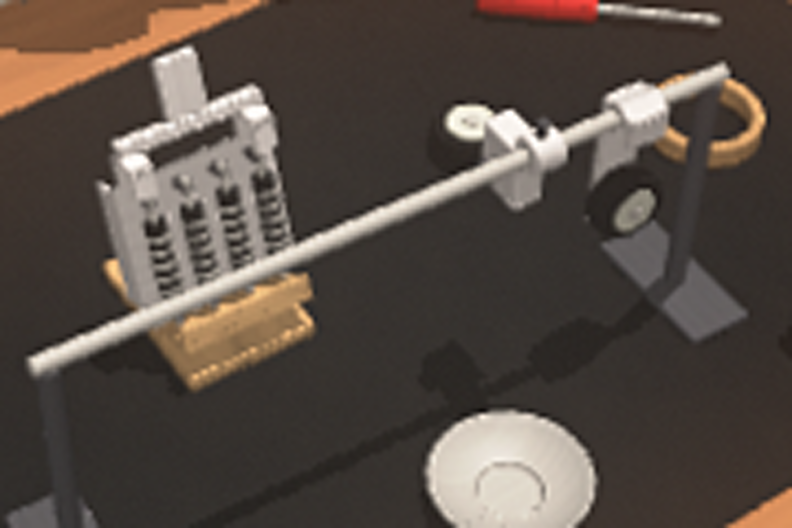

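View pics/tp1.png

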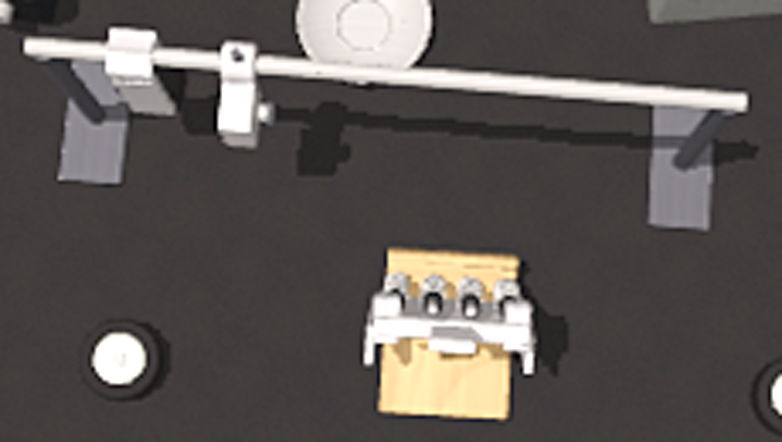

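The scene crop shows the tab's top edge at about (152–195, 45–62). The rail ends are at (38,365) and (724,70), and the stop is at about (520,160). In the top crop, the tab is at about (428–478, 330–352), the flange ends are at (368,365) and (530,372), and the pin is at (266,114). A tighter look at the tab and pin will give sub-pixel corners.

Run:
```python
import cv2,numpy as np
s=cv2.imread("pics/scene0.png"); t=cv2.imread("pics/top0.png")
z=lambda im,x,y,w,h:cv2.resize(im[y:y+h,x:x+w],None,fx=10,fy=10,interpolation=cv2.INTER_CUBIC)
A=z(s,236,162,40,30); B=z(t,253,225,40,30); C=z(s,322,178,40,30); D=z(t,275,225,40,30)
cv2.imwrite("pics/q.png",np.vstack([np.hstack([A,B]),np.hstack([C,D])]))
```

```text
(no output)
```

View pics/q.png

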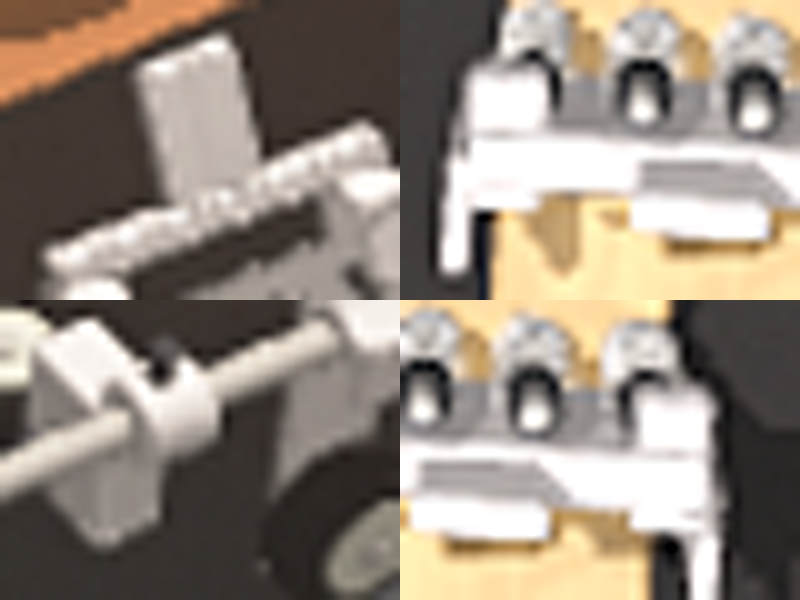

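Composite: the tab's top face in the top view has corners at about (631,197), (773,206), (770,240) and (631,234), and in the scene view its back edge runs from (137,68) to (226,36). The flange ends are at about (453,272) in the upper right panel and beyond the bottom edge in the lower right one. Next I triangulate.

```bash
cat > h.py <<'E'
import numpy as np,cv2
from rig import arm
def cam(n):
    c=arm.get_calibration(n); return np.array(c["intrinsics"]),np.array(c["cam_to_world"])
def ray(n,p):
    K,T=cam(n); d=T[:3,:3]@np.linalg.inv(K)@[p[0],p[1],1]; return T[:3,3],d/np.linalg.norm(d)
def onz(n,p,z):
    o,d=ray(n,p); return o+d*(z-o[2])/d[2]
def tri(ps,pt):
    (a,u),(b,v)=ray("scene",ps),ray("top",pt)
    k=np.linalg.lstsq(np.c_[u,-v],b-a,rcond=None)[0]; p,q=a+u*k[0],b+v*k[1]
    return (p+q)/2,1e3*np.linalg.norm(p-q)
def axis(n,im,p,q,lo,hi):
    "centre line of the bright bar near p-q, columns lo..hi: two image points"
    g=cv2.cvtColor(im,cv2.COLOR_RGB2GRAY).astype(float); X,Y=[],[]
    for c in range(lo,hi):
        y0=p[1]+(q[1]-p[1])*(c-p[0])/(q[0]-p[0]); r=np.arange(int(y0)-6,int(y0)+8)
        w=np.clip(g[r,c]-np.median(g[r,c])-40,0,60)
        if (w>0).sum()<=6: X.append(c);Y.append((w*r).sum()/w.sum())
    f=np.polyfit(X,Y,1); k=abs(np.polyval(f,X)-Y)<.6; f=np.polyfit(np.array(X)[k],np.array(Y)[k],1)
    print(n,len(X),k.sum(),f); return [(c,np.polyval(f,c)) for c in (lo,hi)]
def rail(ims,imt):
    n,out=[],[]
    for nm,im,p,q,lo,hi in (("scene",ims,(223.6,238),(379.5,170.9),280,322),("top",imt,(157.9,158.8),(368.8,174.7),285,362)):
        a,b=axis(nm,im,p,q,lo,hi); o,d1=ray(nm,a); _,d2=ray(nm,b); m=np.cross(d1,d2); m/=np.linalg.norm(m); n.append(m);out.append(m@o)
    d=np.cross(*n); d/=np.linalg.norm(d); d*=np.sign(d[1])
    return np.linalg.solve(np.array([n[0],n[1],[0,1,0]]),[*out,0]),d   # point at y=0, direction
E
python3 - <<'E'
from h import *
np.set_printoptions(precision=4,suppress=True)
ims,imt=[cv2.cvtColor(cv2.imread(f"pics/{n}0.png"),cv2.COLOR_BGR2RGB) for n in("scene","top")]
P,d=rail(ims,imt); print("rail",P,d,np.degrees(np.arctan2(-d[0],d[1])))
for s,t in (((223.6,238),(368.8,174.7)),((379.5,170.9),(157.9,158.8))): print("end",*tri(s,t))
S=lambda x,y:(236+x/10-.45,162+y/10-.45); T=lambda x,y:(253+x/10-.45,225+y/10-.45)
a=tri(S(137,68),T(370,240));b=tri(S(226,36),T(231,233)); print("tab back -y",*a,"+y",*b, np.linalg.norm(a[0]-b[0]))
z=.03+.19*np.cos(.35)+.009*np.sin(.35)
for p in ((231,197),(373,206),(370,240),(231,234)): print("face",onz("top",T(*p),z))
zf=.03+.105*np.cos(.35)-.025*np.sin(.35)
print("flange ends",onz("top",T(53,272),zf),onz("top",(275+30.7-.45,225+29.5-.45),zf))
print("pin",onz("top",(230,178.6),.17),"block",onz("top",(225.6,173),.2))
g=imt.astype(int); m=((g[...,0]-g[...,2]>50)&(g[...,0]>150)).astype(np.uint8); m[:205]=0;m[285:]=0;m[:,:250]=0;m[:,320:]=0
r=cv2.minAreaRect(cv2.findNonZero(m)); print(r,[onz("top",p,.015) for p in cv2.boxPoints(r)])
E
```

```text
scene 42 41 [ -0.4217 330.7958]
top 77 77 [  0.0792 145.4296]
rail [0.6838 0.     0.2002] [ 0.0678  0.9977 -0.0037] -3.890502009912372
end [ 0.669  -0.2402  0.1996] 6.864642412153545
end [0.7003 0.2582 0.1976] 2.2777128141132947
tab back -y [ 0.4896 -0.0537  0.2105] 3.46988080536749 +y [ 0.4906 -0.023   0.2085] 1.3830516278731724 0.03076389471765633
face [ 0.4982 -0.0235  0.2116]
face [ 0.4965 -0.0558  0.2116]
face [ 0.4887 -0.0552  0.2116]
face [ 0.4897 -0.0236  0.2116]
flange ends [0.4888 0.0192 0.1201] [ 0.4843 -0.0978  0.1201]
pin [0.6608 0.0882 0.17  ] block [0.6666 0.0961 0.2   ]
((281.4212646484375, 242.89114379882812), (38.18515396118164, 48.230262756347656), 3.9451863765716553) [array([0.4609, 0.0139, 0.015 ]), array([0.5918, 0.0069, 0.015 ]), array([ 0.5857, -0.0973,  0.015 ]), array([ 0.4548, -0.0884,  0.015 ])]
```

The rail height comes out at 0.200 m with a yaw of −3.9°. The tab's top face is at (0.4936, −0.039, 0.211) with a yaw of about −2.7°, which agrees with the nominal height. Now I check reachability, then grasp and lift.

```bash
cat >> h.py <<'E'
def Rz(a): c,s=np.cos(a),np.sin(a); return np.array([[c,-s,0],[s,c,0],[0,0,1]])
def Ry(a): c,s=np.cos(a),np.sin(a); return np.array([[c,0,s],[0,1,0],[-s,0,c]])
FLIP=np.array([[0,1,0],[1,0,0],[0,0,-1.]])      # tool axes in the carrier frame: y=cx, z=-cz, x=cy
SEAT=np.array([.013,0,.125]); TAB=np.array([.013,0,.172]); 
TCPC=TAB-[0,0,arm.grip_depth]                   # TCP in the carrier frame while held
RYAW=np.radians(-3.89)
def railpt(y,dx=0,dz=0):
    "world point at rail-y measured along the bar from world y=0"
    return np.array([.6838,0,.2])+Rz(RYAW)@[dx,y,0]+[0,0,dz]
def held(seat,R):                               # TCP pose that puts the carrier's seat there with rotation R
    return seat+R@(TCPC-SEAT),R@FLIP
E
python3 - <<'E'
from h import *
R=Rz(np.radians(-2.7))@Ry(-.35); top=np.array([.4936,-.039,.2113])
tcp=top+R@[0,0,-.018-arm.grip_depth]; Q=R@FLIP
up=tcp+R@[0,0,.06]
hp,hR=held(railpt(-.14,-.09,.06),Rz(RYAW))
for p,q in ((up,Q),(tcp,Q),(tcp+R@[0,0,.11],Q),(hp,hR),held(railpt(-.14,0,.02),Rz(RYAW))): print(np.round(p,4),np.round(arm.solve_ik(p,q),1))
arm.move_to(up,Q); arm.grip(.05); arm.move_l(tcp,feed=.1); print(arm.current_force())
arm.grip(.0); print(arm.current_width(),arm.current_grasp_force(),arm.current_force())
arm.move_l(tcp+R@[0,0,.11],feed=.1); print(arm.current_force(),arm.current_width(),arm.current_t())
a=np.vstack([arm.snapshot("scene")[100:300,180:400],arm.snapshot("top")[130:290,140:360]])
cv2.imwrite("pics/lift.png",cv2.cvtColor(cv2.resize(a,None,fx=1.66,fy=1.66),cv2.COLOR_RGB2BGR))
E
```

```text
[ 0.4857 -0.0386  0.2331] [-14.5   7.4 110.5   6.   42.6 -15.5]
[ 0.5062 -0.0396  0.1767] [-13.9  14.4 112.9   7.   33.2 -16.4]
[ 0.4685 -0.0378  0.2801] [-15.1   2.2 107.7   5.5  50.6 -15.1]
[ 0.5845 -0.1336  0.2882] [-18.6  22.7  74.6  -0.   82.6 -14.7]
[ 0.6743 -0.1397  0.2482] [-16.7  32.2  64.4  -0.   83.4 -12.8]
[ 0.34265872 -0.52621365  0.93783008]
0.0075774084807889745 30.000593662261963 [-2.97361463  0.32920835  3.4090567 ]
[-0.05204022  0.9820958  -4.02202736] 0.007856890891187369 5.8833
```

View pics/lift.png

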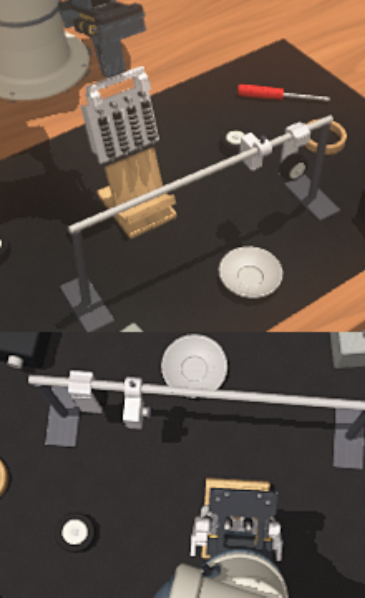

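The carrier is held and clear of the easel: it is at about (125,115) in the scene part of the picture. I'll bring it upright on the robot's side of the bar and look at the dampers and hook mouths.

Run:
```python
from h import *
arm.move_to(*held(railpt(-.14,-.10,.06),Rz(RYAW))); print(arm.current_t())
s=arm.snapshot("scene");t=arm.snapshot("top")
cv2.imwrite("pics/s2.png",cv2.cvtColor(s,cv2.COLOR_RGB2BGR));cv2.imwrite("pics/t2.png",cv2.cvtColor(t,cv2.COLOR_RGB2BGR))
def px(n,p):
    K,T=cam(n); q=K@(np.linalg.inv(T)@[*p,1])[:3]; return q[:2]/q[2]
W=lambda c: railpt(-.14,-.10,.06)+Rz(RYAW)@(np.array(c)-SEAT)
c0=px("scene",W([.013,0,.09])).astype(int); x,y=c0-[33,32]
print(x,y); a=cv2.resize(s[y:y+60,x:x+80],None,fx=10,fy=10,interpolation=cv2.INTER_CUBIC)
cv2.imwrite("pics/s2c.png",cv2.cvtColor(a,cv2.COLOR_RGB2BGR))
for nm,c in (("barL",(.013,-.06,.146)),("barR",(.013,.06,.146)),("lipL",(.023,-.046,.107)),("lipR",(.023,.046,.107)),("plateTopL",(.003,-.06,.11)),("plateTopR",(.003,.06,.11)),("plateBotL",(.003,-.06,0)),("mid z100",(.003,0,.1))):
    print(nm,(px("scene",W(c))-[x,y])*10)
```

```text
6.6667
206 160
barL [106.53188581 245.66645936]
barR [524.12980922  88.08533767]
lipL [188.12534895 360.45382721]
lipR [501.64470998 238.18913304]
plateTopL [105.36704278 325.25069785]
plateTopR [512.11302677 168.99296142]
plateBotL [147.92534927 612.38042836]
mid z100 [315.17023984 273.38225025]
```

View pics/s2c.png

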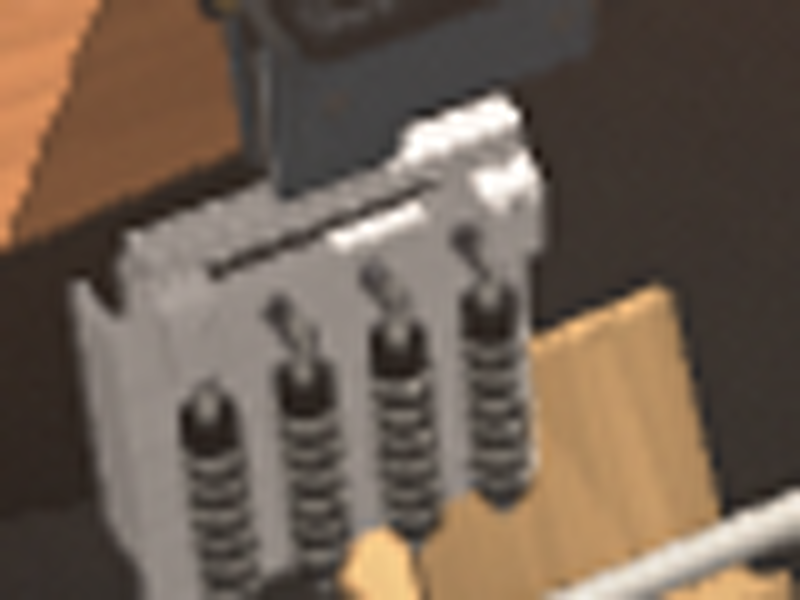

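The crop shows the black damper caps at (205,410), (300,375), (395,335) and (485,300), below the hooks. The bar has to pass between the hook lips (z=107) and those caps, so I measure the caps from the first two views, where both cameras see them.

Run:
```python
import cv2,numpy as np
s=cv2.imread("pics/scene0.png"); t=cv2.imread("pics/top0.png")
z=lambda im,x,y,w,h:cv2.resize(im[y:y+h,x:x+w],None,fx=16,fy=16,interpolation=cv2.INTER_CUBIC)
cv2.imwrite("pics/q2.png",np.hstack([z(s,240,182,24,36),z(t,265,223,24,36)]))
```

```text
(no output)
```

View pics/q2.png

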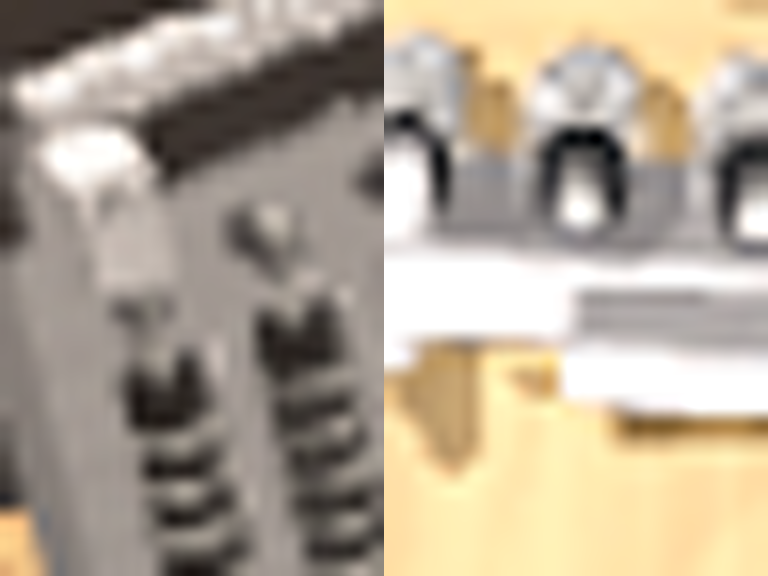

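Run:
```python
from h import *
np.set_printoptions(precision=1,suppress=True)
S=lambda x,y:(240+x/16-.47,182+y/16-.47); T=lambda x,y:(265+(x-384)/16-.47,223+y/16-.47)
R=Rz(np.radians(-2.7))@Ry(-.35); top=np.array([.4936,-.039,.2113])
C=lambda p:(R.T@(p-top)+[.013,0,.19])*1e3
for n,s,t in (("rod tip",(283,208),(750,238)),("rod base",(300,305),(750,195)),("cap top rim front",(315,312),(750,150)),("hook -y front top",(150,160),(0,0))):
    if t[0]: p,e=tri(S(*s),T(*t)); print(n,C(p),e)
# scene ray of the rod tip / cap cut with the plane y=-14 of the carrier
for n,s in (("rod tip",(283,208)),("rod tip low",(283,230)),("rod base",(300,305)),("cap lower edge",(305,365))):
    o,d=ray("scene",S(*s))
    for y in (-.014,):
        a=R.T@(o-top)+[.013,0,.19]; b=R.T@d; k=(y-a[1])/b[1]; print(n,(a+k*b)*1e3)
```

```text
rod tip [ 15.4 -11.4 105.4] 2.638109325609626
rod base [ 17.4 -12.4  86.2] 0.8421523147020629
cap top rim front [ 24.6 -12.3  87.3] 0.09939548622791625
rod tip [ 25.6 -14.  110.2]
rod tip low [ 23.1 -14.  104.7]
rod base [ 22.7 -14.   88.8]
cap lower edge [ 18.  -14.   74.4]
```

Run:
```python
from h import *
np.set_printoptions(precision=0,suppress=True)
R=Rz(np.radians(-2.7))@Ry(-.35); top=np.array([.4936,-.039,.2113])
W=lambda c: top+R@((np.array(c)-[13,0,190])/1e3)
W2=lambda c: railpt(-.14,-.10,.06)+Rz(RYAW)@(np.array(c)/1e3-SEAT)
def px(n,p):
    K,T=cam(n); q=K@(np.linalg.inv(T)@[*p,1])[:3]; return q[:2]/q[2]
for c in ((23,-38,107),(23,-54,107),(23,-38,130),(3,-60,110),(13,-60,146),*[(x,-12.5,z) for x in (3,10,16,22) for z in (85,95,105)]):
    print(c,"scene0",(px("scene",W(c))-[240,182]+.47)*16,"top0",(px("top",W(c))-[265,223]+.47)*16+[384,0],"s2c",(px("scene",W2(c))-[206,160]+.45)*10)
```

```text
(23, -38, 107) scene0 [165. 267.] top0 [919. 198.] s2c [221. 354.]
(23, -54, 107) scene0 [ 88. 300.] top0 [1023.  204.] s2c [165. 376.]
(23, -38, 130) scene0 [138. 156.] top0 [925. 232.] s2c [213. 289.]
(3, -60, 110) scene0 [  9. 263.] top0 [1054.  338.] s2c [110. 330.]
(13, -60, 146) scene0 [-13. 105.] top0 [1073.  331.] s2c [111. 250.]
(3, -12.5, 85) scene0 [264. 287.] top0 [742. 282.] s2c [282. 335.]
(3, -12.5, 95) scene0 [253. 240.] top0 [743. 297.] s2c [279. 308.]
(3, -12.5, 105) scene0 [242. 193.] top0 [744. 312.] s2c [276. 280.]
(10, -12.5, 85) scene0 [281. 298.] top0 [745. 238.] s2c [293. 351.]
(10, -12.5, 95) scene0 [270. 251.] top0 [746. 253.] s2c [291. 323.]
(10, -12.5, 105) scene0 [258. 204.] top0 [747. 268.] s2c [288. 296.]
(16, -12.5, 85) scene0 [295. 309.] top0 [748. 201.] s2c [303. 364.]
(16, -12.5, 95) scene0 [284. 261.] top0 [749. 215.] s2c [301. 337.]
(16, -12.5, 105) scene0 [273. 214.] top0 [750. 230.] s2c [298. 309.]
(22, -12.5, 85) scene0 [310. 319.] top0 [750. 163.] s2c [313. 378.]
(22, -12.5, 95) scene0 [299. 272.] top0 [751. 177.] s2c [311. 350.]
(22, -12.5, 105) scene0 [287. 224.] top0 [752. 192.] s2c [308. 323.]
```

```bash
cat >> h.py <<'E'
def guard(seats,R,lim,feed=.04):
    "step through seat positions, stop when the force changes by lim; returns reached index, force change"
    f0=np.array(arm.current_force())
    for i,s in enumerate(seats):
        p,q=held(s,R); arm.move_l(p,q,feed=feed); f=np.array(arm.current_force())-f0
        if np.linalg.norm(f)>lim: break
    return i,np.round(f,1)
E
python3 - <<'E'
from h import *
R=Rz(RYAW)
def px(n,p):
    K,T=cam(n); q=K@(np.linalg.inv(T)@[*p,1])[:3]; return q[:2]/q[2]
W2=lambda c: railpt(-.14,-.10,.06)+R@(np.array(c)/1e3-SEAT)
for c in ((-25,-60,105),(-25,-56,105),(3,60,0)): print(c,np.round((px("scene",W2(c))-[206,160]+.45)*10))
arm.move_l(*held(railpt(-.14,-.05,.026),R),feed=.12); t=arm.current_t(); arm.sleep(.3)
dxs=np.arange(-.046,.0001,.004); i,f=guard([railpt(-.14,x,.026) for x in dxs],R,4)
print(dxs[i],f,t,arm.current_t(),arm.current_width(),arm.current_ee_pos()-held(railpt(-.14,dxs[i],.026),R)[0])
E
```

```text
(-25, -60, 105) [ 68. 281.]
(-25, -56, 105) [ 82. 275.]
(3, 60, 0) [533. 461.]
-0.00199999999999996 [-0.4 -0.3  1. ] 7.4167 10.7167 0.008140417192665795 [ 1.96431489e-04 -3.83733470e-06 -8.40001839e-05]
```

No contact on the way in, so the bar is under the mouths. Now I lower it, guarded.

Run:
```python
from h import *
R=Rz(RYAW)
i,f=guard([railpt(-.14,0,.026)],R,4); print(f)
dz=np.r_[.021,.016,.011,.007,np.arange(.005,-.006,-.001)]
i,f=guard([railpt(-.14,0,z) for z in dz],R,3.5); print(dz[i],f,arm.current_torque(),arm.current_t())
s=arm.snapshot("scene");t=arm.snapshot("top")
a=np.hstack([cv2.resize(s[150:290,190:330],None,fx=2.8,fy=2.8),cv2.resize(t[130:270,250:390],None,fx=2.8,fy=2.8)])
cv2.imwrite("pics/hang.png",cv2.cvtColor(a,cv2.COLOR_RGB2BGR))
```

```text
[-0.3 -0.1 -1.1]
-0.002 [-2.4  0.2 10. ] [0.26944024 0.73399349 0.08597629] 14.0417
```

View pics/hang.png

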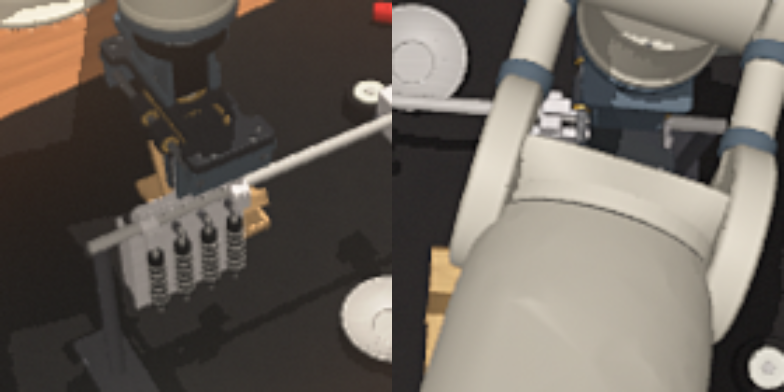

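The last picture shows the carrier on the free end with the bar through both hooks, clear of the post. The contact force is about 10 N. I'll ease off, let go and move round behind the trailing flange.

```bash
cat >> h.py <<'E'
def fing(y,z=.158,dx=-.029):
    "closed fingers pointing down at bar parameter y"
    return railpt(y,dx)*[1,1,0]+[0,0,z], Rz(RYAW)@FLIP
E
python3 - <<'E'
from h import *
R=Rz(RYAW); fl=lambda: np.round(arm.current_force(),1)
arm.move_l(*held(railpt(-.14,0,-.0012),R),feed=.02); print(fl())
arm.grip(.04); print(arm.current_width(),fl())
p,q=held(railpt(-.14,0,-.0012),R); arm.move_l(p+[0,0,.075],feed=.15); print(fl(),arm.current_t())
arm.grip(0.0); p,q=fing(-.232,.30); print(np.round(arm.solve_ik(p,q),1)); arm.move_to(p,q)
arm.move_l(fing(-.232)[0],feed=.15); arm.sleep(.3); print(fl(),arm.current_t(),arm.current_width())
s=arm.snapshot("scene");t=arm.snapshot("top")
cv2.imwrite("pics/s3.png",cv2.cvtColor(s,cv2.COLOR_RGB2BGR));cv2.imwrite("pics/t3.png",cv2.cvtColor(t,cv2.COLOR_RGB2BGR))
f0=np.array(arm.current_force())
for y in np.arange(-.231,-.205,.002):
    arm.move_l(fing(y)[0],feed=.03); f=np.array(arm.current_force())-f0; print(round(y,3),np.round(f,2))
print(arm.current_t())
E
```

```text
[-1.2  0.3  2. ]
0.04007626381236415 [-0.2 -0.1  0. ]
[ 0.5 -0.2 -0.1] 15.7
[-24.8  29.5  61.3  -0.   89.2 -20.9]
[-0.2 -0.6 -0.8] 18.3 0.0003486012557549297
-0.231 [-0.26 -1.07  0.83]
-0.229 [ 0.55 -1.7  -0.27]
-0.227 [-0.6  -1.26 -0.88]
-0.225 [-0.44 -1.1  -0.49]
-0.223 [-1.09  0.29  0.26]
-0.221 [0.29 0.2  0.34]
-0.219 [ 0.1  -0.34  1.12]
-0.217 [-0.75 -0.78 -0.29]
-0.215 [-0.18 -1.51 -0.3 ]
-0.213 [ 0.64 -1.42 -0.19]
-0.211 [ 0.04 -0.96 -0.72]
-0.209 [-1.   -0.69  0.02]
-0.207 [ 0.37 -1.33 -0.19]
-0.205 [-0.75 -1.43  0.04]
21.9
```

Run:
```python
from h import *
def F(n=6):
    a=[]
    for _ in range(n): a.append(arm.current_force()); arm.sleep(.01)
    return np.mean(a,0)
arm.move_l(fing(-.06)[0],feed=.045); arm.sleep(.2); print(np.round(F(),2),arm.current_t())
for y in np.arange(-.059,-.02,.001):
    arm.move_l(fing(y)[0],feed=.01); f=F(); print(round(y,3),np.round(f,1))
    if f[1]<-11 or np.linalg.norm(f)>20: break
print(np.round(arm.current_ee_pos()-fing(y)[0],4),arm.current_t())
```

```text
[-0.79 -2.11 -1.22] 25.525
-0.059 [-0.6 -1.3 -0.7]
-0.058 [-0.2 -1.  -0.9]
-0.057 [-0.8 -1.1 -0.6]
-0.056 [-1.  -1.1 -1.1]
-0.055 [-0.7 -1.4 -0.8]
-0.054 [-0.8 -1.  -0.3]
-0.053 [-0.5 -1.1 -1. ]
-0.052 [-0.9 -1.  -0.5]
-0.051 [-0.5 -2.1 -0.9]
-0.05 [-1.  -5.2 -0.5]
-0.049 [-0.9 -5.4 -0.3]
-0.048 [-0.8 -5.2 -0.6]
-0.047 [-1.  -5.3 -0.3]
-0.046 [-1.3 -4.9 -0.5]
-0.045 [-1.2 -5.3 -0.5]
-0.044 [-0.9 -5.2 -0.8]
-0.043 [-1.2 -8.2 -0.7]
-0.042 [ -2.2 -15.2  -0.7]
[-0.0001 -0.0016  0.0001] 30.925
```

The pin met the flange at −0.0507 and bottomed about 8 mm later, with 15 N on the finger. I'll back off gently, clear the scene and check.

Run:
```python
from h import *
arm.move_l(fing(-.047)[0],feed=.01); arm.move_l(fing(-.085)[0],feed=.06); arm.move_l(fing(-.085,.32)[0],feed=.15)
j=list(arm.current_joint_positions()); j[0]-=35; arm.move_joints(j); arm.sleep(.3); print(arm.current_t())
s=arm.snapshot("scene");t=arm.snapshot("top")
a=np.hstack([cv2.resize(s[150:270,250:390],(400,343),interpolation=cv2.INTER_CUBIC),cv2.resize(t[130:250,170:310],(400,343),interpolation=cv2.INTER_CUBIC)])
cv2.imwrite("pics/end.png",cv2.cvtColor(a,cv2.COLOR_RGB2BGR))
```

```text
35.35
```

View pics/end.png

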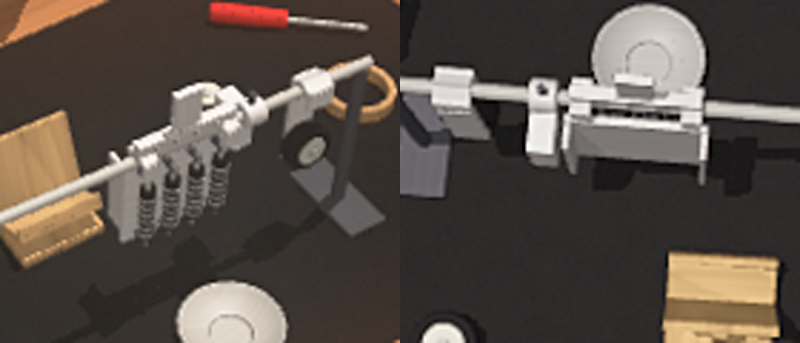

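The carrier hangs by both hooks at the stop, with its flange against the pin at about (565,145) in the top half. The wheel hanger and the things on the bench look untouched, so I hand in.

```bash
python3 -c "
from rig import arm
print(arm.sign_off())"
```

```text
the job is handed in; nothing more can be done
None
```

I hung the carrier on the rail's free right-hand end, let it go, then slid it to the stop; the pin went in about 8 mm (15 N on the finger at the end), and it was left hanging by both hooks against it, handed in at about 35 s.

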